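# Hang the tape roll on the slanted rack peg

## Task

Pick up the small roll of tape and slide it along the slanted peg of the tape rack. Press it gently against the sprung hub and turn it until its core drops over the two lugs, so that the roll sits fully home, then let go. Never force it, and leave the other things on the table as they are.

Things in the scene. Friction and masses are not known exactly. Their poses are not given: they have to be found in the camera images.
- reel: Small thick roll of black tape on a brown core: 60 mm outside, 38 mm wide, 22.5 mm bore right through, 80 to 150 g. Lies flat, toothed face down. Origin: centre of that face; z is the roll's axis, up from it. In that face the core has 6 teeth 60 degrees apart (one on the x axis; 8 mm wide, 10 mm deep, 14.5 to 22.5 mm radius) with gaps between them.
- stand: Tape rack, screwed to the table: a dark steel foot 125 x 110 x 12 mm (from 30 mm in front of the origin to 95 mm behind it), a grey post, and the slanted peg with its hub. Origin on the table straight below the peg's foot; x points from front to back, z up. The peg leans out to the front (-x).
- peg: Steel peg, 20 mm diameter, leaning 25 degrees from vertical, the end 14 mm tapered to 8 mm. Origin: on its axis at the hub's top face (hub not pressed), 140 mm above the table; z points up along the peg to the tip, 54 mm away; y is level. Fully home: the roll's origin at this origin, its z along this z. More than 25 N between roll and rack, sideways on the lugs included, is forcing.
- hub_face (a point): Same point and axes as peg. Hub: grey disc, 54 mm, round the peg's foot, with 2 opposite lugs (4.6 mm wide, 8 mm tall, 15.5 to 21 mm radius). Their angle varies, is not reported, and hardly turns (0.7 N m). The hub yields along the peg, 3.5 N per mm, up to 10 mm. On the lugs the roll stops 8 mm short; within 60 degrees of turning it drops over them (7 degrees play either way).
- wide_roll: Bystander: flat wide tape roll lying on the table, 104 mm diameter, 19 mm high. Origin: centre of its underside.
- glue: Bystander: upright glue bottle, 44 mm diameter, 130 mm high. Origin: centre of its underside.
- marker: Bystander: black marker 130 mm long, 15 mm thick, lying along its x axis. Origin: centre of its underside.
- scissors: Bystander: scissors 180 mm long lying along their x axis. Origin near the pivot, on the table.
Mind the look-alikes: they are no part of the job. Leave any red look-alike of the stand alone.

How it is judged:
On the way, in this order (a step that is already met when the one before it is completed fails the run):
1. the roll is threaded on the peg, standing clear of home (z of reel in the frame of peg between 0.004 and 0.044 m and x of reel in the frame of peg between -0.006 and 0.006 m and y of reel in the frame of peg between -0.006 and 0.006 m and angle between the z axis of reel and the z axis of peg, either way round below 0.2 rad), for 0.1 s.
2. the roll has dropped over the lugs and is home (z of reel in the frame of peg below 0.003 m and distance between reel and peg below 0.006 m), for 0.2 s.
At the end, for the whole second after the job is handed in: The small roll hangs on the peg fully home (within 3 mm along the peg and 6 mm in all, its axis within 0.08 rad of the peg's), let go and at rest (all of step 2 and z of reel in the frame of peg above -0.003 m and angle between the z axis of reel and the z axis of peg, either way round below 0.08 rad and linear speed of reel below 0.02 m/s); the robot touches nothing.
It fails at once if the roll is forced against the rack (more than 25 N) (contact force between reel and stand above 25 N).
It fails at once if a bystander is shifted more than 20 mm (distance of any of wide_roll, glue, marker, scissors from where it was at the start of the episode above 0.02 m).
It also fails if it takes over 67 s, if anything falls off the work surface, if the arm or the gripper's body presses on something with over 40 N, if the wrist force passes 120 N, or if a joint passes its speed limit or range.

## Robot

A 6-joint arm with a two-finger parallel gripper is mounted at the origin on the work surface. World frame = base frame: x ahead of the robot, y to its left, z up, the work surface at z = 0. Lengths are in m, angles in rad, forces in N, time in s.
With the tool pointing down it reaches from about 0.3 to 0.75 m from the base axis. Payload 8.5 kg.
Tool frame: the origin (TCP) lies where the fingers leave the gripper's body, on its centre line; the fingertips stand 64 mm ahead of it and the grasp point (between the pads) lies 45 mm ahead of it; y points along the fingers, z is the direction in which the jaws open and shut, and the axes are right-handed (so a half turn about y gives the same grasp; the last joint's range is limited). The gripper opens to 88 mm and grips with 3 to 60 N. Pads are 18 mm wide; open, the fingers measure 123 mm over their backs; the gripper's body (75 mm by 187 mm) begins 45 mm behind the grasp point.
Start: joints at [0.979, 0.381, 1.297, -0, 1.464, -0.215], TCP at [0.202, 0.511, 0.303] pointing down, gripper open.
Joint ranges: [-3.11, 3.11], [-0.89, 2.33], [0.22, 2.48], [-1.42, 4.56], [0.17, 2.85], [-2.88, 2.88]. Speed limits (rad/s): [2.39, 2.39, 3.14, 3.14, 3.14, 3.14].

## Interface

Orientations are given as a 3x3 rotation matrix whose columns are the frame's x, y, z axes.
In Python, from cell import bot, optics gives the robot as it stands. Calls block until the motion is done:
- bot.goto(position, orientation): joint-space move of the TCP to a pose.
- bot.move_l(position, attitude=None, vel=0.15, until_force=None): straight line of the TCP; attitude=None keeps the orientation; vel is the mean speed in m/s. With until_force (N) it stops when the force on the tool has changed by that much, and returns True; else False.
- bot.movej(angles): joint-space move.
- bot.gripper_open() and bot.close_gripper(): open the fingers fully, or close them until they stop; the grip force is fixed at half the most.
- bot.wait(seconds).
- bot.solve_ik(position, orientation): joint angles nearest the present ones, or None.
- bot.get_obs(): the state.
- optics.grab_frame(name): name is "side" or "top"; returns a dict with "frame" (384x512x3 uint8, blue, green, red), "z_map" (384x512 float32, m along the optical axis (not along the pixel's ray), 0 where there is no reading), "mtx" (3x3 intrinsics, pixels), "xyz" and "rotation" of the camera in the world. Camera axes: x right, y down, z forward; pixel columns grow to the right and rows downward; lengths in m; the calibration is good to about 2 mm. A picture is of the moment at which its call begins.
A pose or a line that the arm cannot do raises bot.MotionError and nothing moves.
- bot.hand_in(): hands the job in, once; it reports no verdict.
The state is a dict: "time_s": time; "joint_pos": joint angles; "dq": joint speeds; "joint_torque": joint torques, N m; "position": TCP position; "ee_rot": TCP orientation; "force": force on the tool from outside, world axes, zero at the start; "moment": the same for the moment, N m; "finger_gap": opening from 0.0 (shut) to 1.0 (fully open).
Only numpy, scipy, OpenCV 4.12 (cv2) and the standard library are available. Lean on these libraries where they do the work, as an engineer would, in place of code of your own. Each camera call takes 0.05 s, during which the arm holds its last target. There are 200 camera calls.

## Working session

There is one attempt and no reset: what is moved stays moved. The work goes in short steps, each a Python script; the robot and the scene stay as the last script left them, time stands still between calls to the robot, and variables do not carry over. Pictures are saved under pics/ and viewed, about 8 in all and at most 12, crops included, and the job is handed in when it is done.

```bash
ls; mkdir -p pics; python3 - <<'E'
from cell import bot, optics
import numpy as np, cv2, pickle
o=bot.get_obs(); print(o['time_s'],o['force'],o['ee_rot'],o['finger_gap'])
for n in ('top','side'):
    f=optics.grab_frame(n); pickle.dump(f,open(n+'0.pkl','wb')); cv2.imwrite(f'pics/{n}0.png',f['frame']); print(n,f['xyz'],f['rotation'],f['mtx'])
E
```

```text
pics
0.0 [0.44937051 0.36066482 0.10962669] [[ 9.29840997e-01 -8.08550741e-04  3.67960686e-01]
 [-3.67961432e-01 -1.16328885e-03  9.29840326e-01]
 [-3.23778523e-04 -9.99998997e-01 -1.37918915e-03]] 0.999755174005032
top [0.35060075 0.0145265  1.24224716] [[-1.20128757e-03 -9.89018846e-01  1.47784568e-01]
 [-9.99983378e-01  3.54686866e-04 -5.75483369e-03]
 [ 5.63922173e-03 -1.47789025e-01 -9.89002833e-01]] [[431.91999507   0.         250.49717267]
 [  0.         431.91999507 190.26735228]
 [  0.           0.           1.        ]]
side [-0.13119325 -0.93113021  0.74418517] [[ 0.81666497 -0.29485482  0.49610378]
 [-0.57694475 -0.39642728  0.71412896]
 [-0.01389529 -0.86942858 -0.49386321]] [[481.06041421   0.         256.98922005]
 [  0.         481.06041421 196.3672986 ]
 [  0.           0.           1.        ]]
```

View pics/top0.png

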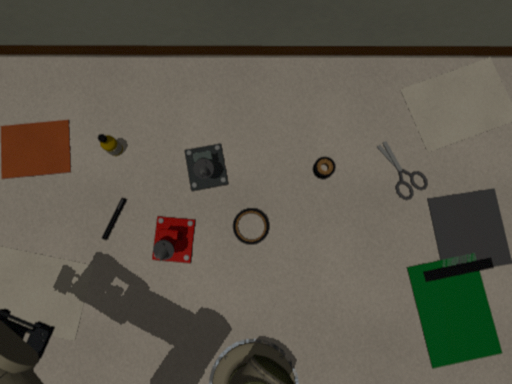

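View pics/side0.png

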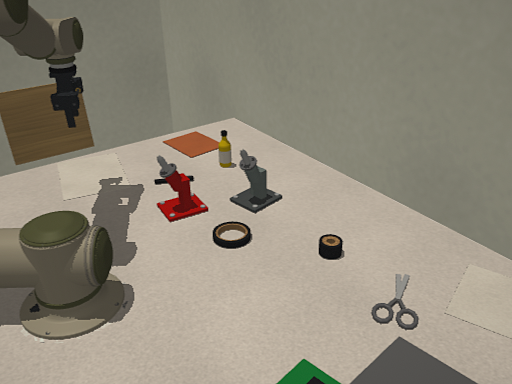

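Top view: grey stand at (206,167), its red look-alike at (174,240). Small roll at (324,167); possible confusions are the wide roll at (251,226), and other dark objects: the marker (114,218) and the black bar (458,270). I choose the roll at (324,167) and the grey stand. Next I measure both and check them in a close crop.

```bash
cat > h.py <<'E'
import numpy as np, cv2, pickle
def world(f):
    z=f['z_map'].astype(float); v,u=np.indices(z.shape); K=f['mtx']
    p=np.stack([(u-K[0,2])/K[0,0]*z,(v-K[1,2])/K[1,1]*z,z],-1)
    w=p@np.array(f['rotation']).T+f['xyz']; w[z==0]=np.nan
    return w
def px(f,P):
    c=(np.asarray(P)-f['xyz'])@np.array(f['rotation']); c=c@f['mtx'].T; return c[...,:2]/c[...,2:]
def crop(f,c,s,k):
    u,v=c; return cv2.resize(f['frame'][v-s:v+s,u-s:u+s],None,fx=k,fy=k,interpolation=cv2.INTER_CUBIC)
E
python3 - <<'E'
from h import *
F={n:pickle.load(open(n+'0.pkl','rb')) for n in('top','side')}
T,S=F['top'],F['side']; W=world(T); V=world(S)
im=np.vstack([np.hstack([crop(T,(206,167),32,6),crop(T,(324,167),32,6)]),np.hstack([crop(S,(255,180),36,16/3),crop(S,(331,245),36,16/3)])])
cv2.imwrite('pics/crops.png',cv2.resize(im,(768,768))[:,:] if 0 else cv2.resize(im,(600,600)))
print('table z',np.nanmedian(W[180:200,280:300,2]))
r=W[150:185,305:345].reshape(-1,3); t=r[(r[:,2]>.03)]; print('reel n',len(t),'z',np.median(t[:,2]),np.min(t,0),np.max(t,0))
(c,rad)=cv2.minEnclosingCircle(t[:,:2].astype(np.float32)); print('reel circle',c,rad)
for nm,X in(('top',W[135:200,175:240]),('side',V[140:215,225:285])):
    s=X.reshape(-1,3); s=s[(s[:,0]>.3)]
    f=s[(s[:,2]>.007)&(s[:,2]<.018)]; print(nm,'foot',len(f),cv2.minAreaRect(f[:,:2].astype(np.float32)))
    for lo in np.arange(.02,.22,.02):
        b=s[(s[:,2]>lo)&(s[:,2]<=lo+.02)]
        if len(b): print(round(lo,2),len(b),b.mean(0).round(3),b.min(0).round(3),b.max(0).round(3))
E
```

```text
table z -0.00048643267492143316
reel n 309 z 0.03671946989657204 [ 0.56856919 -0.2335001   0.0301358 ] [ 0.62747217 -0.17319609  0.04419765]
reel circle (0.5992331504821777, -0.20339933037757874) 0.030766673386096954
top foot 1043 ((0.6032236814498901, 0.14782020449638367), (0.13497360050678253, 0.15319891273975372), 1.695128083229065)
0.02 5 [0.621 0.129 0.026] [0.606 0.114 0.02 ] [0.648 0.186 0.034]
0.04 6 [0.614 0.115 0.049] [0.607 0.113 0.043] [0.627 0.116 0.057]
0.06 5 [0.613 0.115 0.073] [0.606 0.114 0.065] [0.628 0.117 0.079]
0.08 12 [0.613 0.13  0.095] [0.599 0.113 0.084] [0.626 0.163 0.1  ]
0.1 137 [0.615 0.138 0.105] [0.6   0.114 0.1  ] [0.628 0.163 0.116]
0.12 133 [0.563 0.129 0.135] [0.549 0.106 0.126] [0.585 0.155 0.14 ]
0.14 147 [0.584 0.133 0.146] [0.566 0.105 0.14 ] [0.597 0.157 0.16 ]
0.16 25 [0.562 0.127 0.173] [0.547 0.12  0.162] [0.572 0.138 0.179]
0.18 27 [0.556 0.129 0.184] [0.548 0.122 0.18 ] [0.563 0.135 0.192]
side foot 525 ((0.6021692752838135, 0.2268180549144745), (0.13889238238334656, 0.3192487061023712), 0.44919630885124207)
0.02 118 [0.621 0.197 0.03 ] [0.596 0.108 0.02 ] [0.672 0.39  0.04 ]
0.04 110 [0.623 0.198 0.049] [0.597 0.11  0.04 ] [0.676 0.393 0.06 ]
0.06 110 [0.618 0.191 0.071] [0.578 0.108 0.06 ] [0.678 0.395 0.08 ]
0.08 131 [0.607 0.164 0.09 ] [0.567 0.107 0.08 ] [0.671 0.398 0.1  ]
0.1 103 [0.589 0.12  0.108] [0.556 0.109 0.1  ] [0.627 0.149 0.12 ]
0.12 128 [0.566 0.123 0.132] [0.547 0.102 0.12 ] [0.596 0.155 0.14 ]
0.14 75 [0.575 0.124 0.147] [0.553 0.098 0.14 ] [0.597 0.149 0.16 ]
0.16 44 [0.554 0.122 0.17 ] [0.545 0.115 0.16 ] [0.569 0.13  0.179]
0.18 7 [0.553 0.123 0.183] [0.547 0.118 0.18 ] [0.559 0.126 0.186]
```

View pics/crops.png

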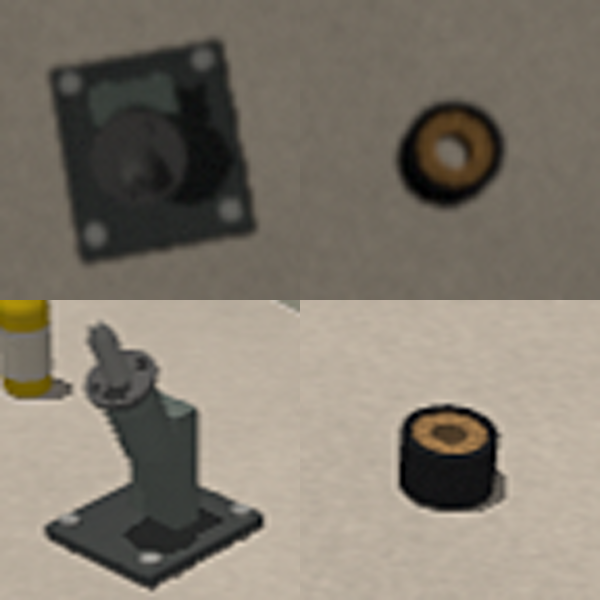

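The crops agree with the description. The roll has a brown core, is 60 mm across and about 37 mm high. The grey stand has two lugs, with the peg leaning toward the robot. Next I fit the stand pose.

```bash
cat > fit.py <<'E'
from h import *
from scipy.optimize import least_squares
def pegR(yaw):
    c,s=np.cos(yaw),np.sin(yaw); a=np.radians(25)
    Rz=np.array([[c,-s,0],[s,c,0],[0,0,1]]); 
    return Rz@np.array([[np.cos(a),0,-np.sin(a)],[0,1,0],[np.sin(a),0,np.cos(a)]])
F={n:pickle.load(open(n+'0.pkl','rb')) for n in('top','side')}
T,S=F['top'],F['side']; W=world(T); V=world(S)
# foot from the dark mask in the top picture, at z=.012
g=T['frame'].max(2); m=np.zeros_like(g); m[138:197,178:235]=(g[138:197,178:235]<78)
n,l,st,_=cv2.connectedComponentsWithStats(m); k=1+st[1:,4].argmax(); v,u=np.nonzero(l==k)
K=T['mtx']; d=np.stack([(u-K[0,2])/K[0,0],(v-K[1,2])/K[1,1],np.ones(len(u))],-1)@np.array(T['rotation']).T
P=T['xyz']+d*((.012-T['xyz'][2])/d[:,2])[:,None]
r=cv2.minAreaRect(P[:,:2].astype(np.float32)); print('foot rect',r)
def res(p,s):
    q=(s-[p[0],p[1],.14])@pegR(p[2]); rr=np.hypot(q[:,0],q[:,1]); z=q[:,2]
    R=np.where(z<40,10,10)*1e-3; R=np.where(z>.04,.010-.006*(z-.04)/.014,.010)
    peg=np.where(z<.054,rr-R,np.hypot(np.maximum(rr-.004,0),z-.054))
    hub=np.hypot(z,np.maximum(rr-.027,0))
    return np.where(abs(peg)<abs(hub),peg,hub)
for nm,c in (('top',W[135:200,175:240]),('side',V[140:215,225:285]),('both',None)):
    if c is None: s=np.vstack(cs)
    else:
        s=c.reshape(-1,3); s=s[(s[:,0]>.5)&(s[:,0]<.61)&(s[:,2]>.125)&(s[:,1]<.17)]; 
        cs=([s] if nm=='top' else cs+[s])
    o=least_squares(res,[.58,.13,.15],args=(s,),loss='soft_l1',f_scale=.002,x_scale=[.01,.01,.1]); print(nm,len(s),o.x,o.cost,np.median(abs(o.fun)))
E
python3 fit.py; python3 - <<'E'
from fit import *
E
```

```text
foot rect ((0.603387176990509, 0.13618111610412598), (0.12589812278747559, 0.11126933246850967), 10.624433517456055)
top 332 [0.57315949 0.13208338 0.20217458] 0.0004636479433517587 0.0011606945622817146
side 237 [0.57302058 0.13224373 0.35556948] 0.0006213185228637278 0.0019903806297681837
both 569 [0.57331679 0.13163678 0.22997148] 0.0011166886898852455 0.0014923932043786469
foot rect ((0.603387176990509, 0.13618111610412598), (0.12589812278747559, 0.11126933246850967), 10.624433517456055)
top 332 [0.57315949 0.13208338 0.20217458] 0.0004636479433517587 0.0011606945622817146
side 237 [0.57302058 0.13224373 0.35556948] 0.0006213185228637278 0.0019903806297681837
both 569 [0.57331679 0.13163678 0.22997148] 0.0011166886898852455 0.0014923932043786469
```

```bash
cat > m.py <<'E'
import numpy as np
def pegR(yaw=.185):
    c,s=np.cos(yaw),np.sin(yaw); a=np.radians(25)
    return np.array([[c,-s,0],[s,c,0],[0,0,1]])@np.array([[np.cos(a),0,-np.sin(a)],[0,1,0],[np.sin(a),0,np.cos(a)]])
RP=pegR(); O=np.array([.5724,.1311,.14])
H=.070                      # TCP above the roll's origin, along the roll axis
def att(axis_R,phi):        # tool y against the axis, jaws at angle phi about it
    y=-axis_R[:,2]; z=axis_R[:,:2]@[np.cos(phi),np.sin(phi)]
    return np.column_stack([np.cross(y,z),y,z])
def rod(p): return O+RP@np.asarray(p,float)
E
python3 - <<'E'
from m import *; from cell import bot
I=np.eye(3); R=np.array([.5992,-.2034,0])
for d in range(0,360,30):
    ph=np.radians(d)
    f=lambda p,o:(lambda q:None if q is None else np.round(q,2))(bot.solve_ik(p,o))
    print(d,'reel',f(R+[0,0,H],att(I,ph)),'peg',f(rod([0,0,H]),att(RP,ph)),'hi',f(rod([0,0,.15]),att(RP,ph)))
print(bot.solve_ik([.2,.511,.42],bot.get_obs()['ee_rot']))
E
```

```text
0 reel [-0.51  0.76  1.34 -0.    1.05 -0.51] peg [-0.01  0.39  1.67  0.14  0.66 -0.29] hi [-0.03  0.24  1.65  0.12  0.83 -0.28]
30 reel [-0.51  0.76  1.34 -0.    1.05 -1.04] peg [-0.01  0.39  1.67  0.14  0.66 -0.81] hi [-0.03  0.24  1.65  0.12  0.83 -0.8 ]
60 reel [-0.51  0.76  1.34 -0.    1.05 -1.56] peg [-0.01  0.39  1.67  0.14  0.66 -1.34] hi [-0.03  0.24  1.65  0.12  0.83 -1.32]
90 reel [-0.51  0.76  1.34 -0.    1.05 -2.08] peg [-0.01  0.39  1.67  0.14  0.66 -1.86] hi [-0.03  0.24  1.65  0.12  0.83 -1.85]
120 reel [-0.51  0.76  1.34 -0.    1.05 -2.61] peg [-0.01  0.39  1.67  0.14  0.66 -2.38] hi [-0.03  0.24  1.65  0.12  0.83 -2.37]
150 reel None peg None hi None
180 reel [-0.51  0.76  1.34 -0.    1.05  2.63] peg [-0.01  0.39  1.67  0.14  0.66  2.85] hi [-0.03  0.24  1.65  0.12  0.83  2.86]
210 reel [-0.51  0.76  1.34 -0.    1.05  2.1 ] peg [-0.01  0.39  1.67  0.14  0.66  2.33] hi [-0.03  0.24  1.65  0.12  0.83  2.34]
240 reel [-0.51  0.76  1.34 -0.    1.05  1.58] peg [-0.01  0.39  1.67  0.14  0.66  1.81] hi [-0.03  0.24  1.65  0.12  0.83  1.82]
270 reel [-0.51  0.76  1.34 -0.    1.05  1.06] peg [-0.01  0.39  1.67  0.14  0.66  1.28] hi [-0.03  0.24  1.65  0.12  0.83  1.29]
300 reel [-0.51  0.76  1.34 -0.    1.05  0.53] peg [-0.01  0.39  1.67  0.14  0.66  0.76] hi [-0.03  0.24  1.65  0.12  0.83  0.77]
330 reel [-0.51  0.76  1.34 -0.    1.05  0.01] peg [-0.01  0.39  1.67  0.14  0.66  0.23] hi [-0.03  0.24  1.65  0.12  0.83  0.25]
[ 9.81920567e-01  3.26207839e-01  1.04883936e+00  5.37687848e-05
  1.76780412e+00 -2.12068935e-01]
```

```bash
python3 - <<'E'
from m import *; from cell import bot, optics
import cv2,pickle
I=np.eye(3); R=np.array([.5992,-.2034,0])
t=lambda s:print(s,round(bot.get_obs()['time_s'],2),bot.get_obs()['position'].round(4),bot.get_obs()['force'].round(2),round(bot.get_obs()['finger_gap'],3))
bot.move_l([.2,.511,.41],vel=.3); t('up')
bot.goto(R+[0,0,.2],att(I,-np.pi/2)); t('above')
bot.move_l(R+[0,0,H+.002],vel=.15); t('down')
bot.close_gripper(); t('c1'); bot.gripper_open()
bot.goto(R+[0,0,H],att(I,0)); t('turned'); bot.close_gripper(); t('c2')
bot.move_l(R+[0,0,H+.14],vel=.2); t('lift'); o=bot.get_obs(); print(o['ee_rot'])
for n in('top','side'):
    f=optics.grab_frame(n); pickle.dump(f,open(n+'1.pkl','wb'))
E
```

```text
up 0.61 [0.1999 0.5109 0.41  ] [-0.22 -1.14 -0.06] 0.999
above 3.58 [ 0.5994 -0.2027  0.2003] [-0.86  1.    0.1 ] 1.0
down 4.58 [ 0.5996 -0.2035  0.0729] [ 0.49  0.2  -0.7 ] 1.0
c1 5.11 [ 0.5993 -0.2035  0.0723] [-0.73  0.35  1.5 ] 0.68
turned 7.09 [ 0.5992 -0.2034  0.07  ] [-0.06 -0.    0.56] 0.998
c2 7.62 [ 0.5992 -0.2034  0.07  ] [-0.18 -0.04 -0.24] 0.68
lift 8.47 [ 0.5988 -0.2032  0.2087] [ 0.54  0.69 -1.14] 0.684
[[-2.80790266e-05 -1.97569193e-03  9.99998048e-01]
 [-9.99999361e-01  1.13054109e-03 -2.58454582e-05]
 [-1.13048782e-03 -9.99997409e-01 -1.97572241e-03]]
```

```bash
python3 - <<'E'
from m import *; from cell import bot, optics
from h import *
bot.move_l([.5992,-.2034,.32],vel=.3)
bot.goto(rod([0,0,H+.11]),att(RP,0)); bot.move_l(rod([0,0,H+.068]),vel=.15); bot.wait(.3)
o=bot.get_obs(); print(o['time_s'],o['force'],RP.T@(o['position']-O))
ims=[]
for n,c in(('top',None),('side',None)):
    f=optics.grab_frame(n); pickle.dump(f,open(n+'2.pkl','wb'))
    u,v=px(f,rod([0,0,.05])).astype(int); s=36
    A=crop(f,(u,v),s,8); g=A.copy()
    th=np.linspace(0,2*np.pi,60); C=np.c_[np.cos(th),np.sin(th),0*th]
    for rr,z in((.01,0),(.01,.04),(.004,.054),(.027,0),(.03,.068),(.03,.106),(.01125,.106)):
        p=(px(f,rod(C*rr+[0,0,z]))-[u-s,v-s]+.5)*8; cv2.polylines(g,[p.astype(int)],True,(0,255,0) if z<.06 else (0,0,255),1)
    ims.append(np.hstack([cv2.resize(A,(400,400)),cv2.resize(g,(400,400))]))
cv2.imwrite('pics/over.png',cv2.resize(np.vstack(ims),(600,600)))
E
```

```text
11.0917 [ 0.56333706 -0.19858699 -1.32420394] [ 2.55759266e-04 -4.67054806e-05  1.38655337e-01]Traceback (most recent call last):
  File "<stdin>", line 13, in <module>
  File "m.py", line 10, in rod
    def rod(p): return O+RP@np.asarray(p,float)
                         ~~^~~~~~~~~~~~~~~~~~~~
ValueError: matmul: Input operand 1 has a mismatch in its core dimension 0, with gufunc signature (n?,k),(k,m?)->(n?,m?) (size 60 is different from 3)
```

```bash
sed -i 's/^def rod.*/def rod(p): return O+np.asarray(p,float)@RP.T/' m.py; cat > over.py <<'E'
from m import *; from h import *
def over(fr,name,zr,c=(0,0)):
    ims=[]
    for f in fr:
        u,v=px(f,rod([0,0,.05])).astype(int); s=36
        A=crop(f,(u,v),s,8); A=np.clip(A*1.6,0,255).astype(np.uint8); g=A.copy()
        th=np.linspace(0,2*np.pi,60); C=np.c_[np.cos(th),np.sin(th),0*th]
        for rr,z in((.01,0),(.01,.04),(.004,.054),(.027,0),(.03,zr),(.03,zr+.038)):
            p=(px(f,rod(C*rr+[0,0,z]))-[u-s,v-s]+.5)*8; cv2.polylines(g,[p.astype(int)],True,(0,255,0) if rr<.03 else (0,0,255),1)
        ims.append(np.hstack([A,g]))
    cv2.imwrite(name,cv2.resize(np.vstack(ims),(600,600)))
E
python3 - <<'E'
from over import *; from cell import optics
fs=[pickle.load(open('top2.pkl','rb')),optics.grab_frame('side')]; pickle.dump(fs[1],open('side2.pkl','wb'))
over(fs,'pics/over.png',.068)
E
```

```text
(no output)
```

View pics/over.png

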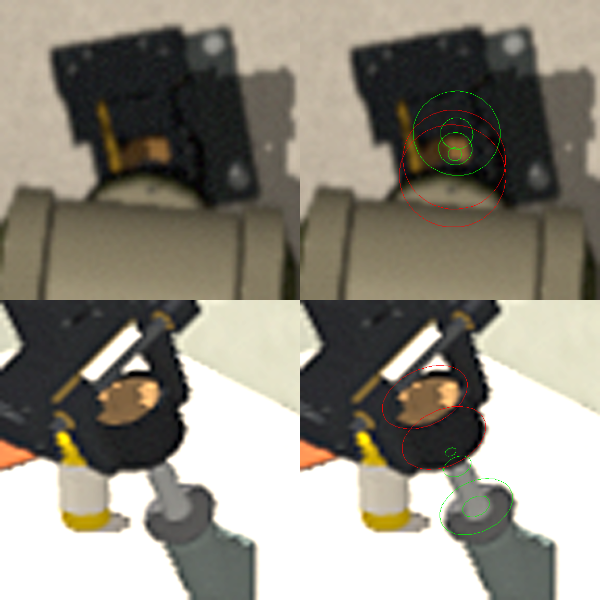

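```bash
python3 - <<'E'
from over import *
over([pickle.load(open(n+'0.pkl','rb')) for n in('top','side')],'pics/over0.png',.3)
E
```

```text
(no output)
```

View pics/over0.png

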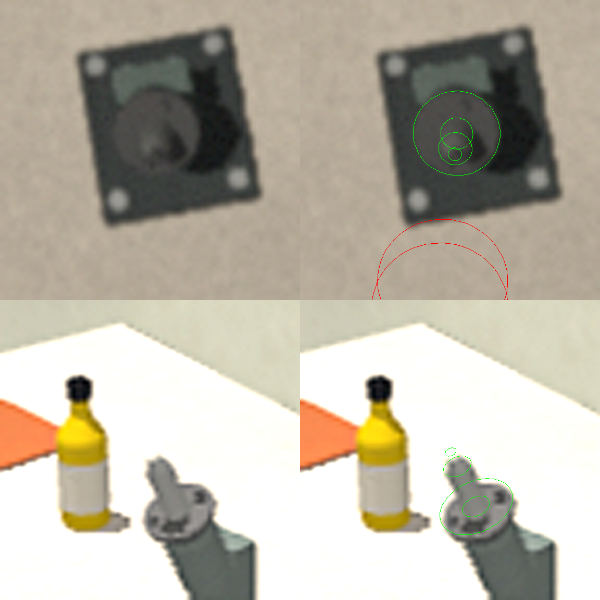

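Top view: hub at about (457,129) in the right panel, 3 px (1–2 mm) further from the robot than the model. Side view: the peg tip is about 6–8 px (roughly 3–4 mm) right of and below the model. I shift the estimate by +2 mm in x and −1 mm in y. The taper captures ±7 mm, so I thread in small steps, correcting sideways from the felt force.

```bash
cat >> m.py <<'E'
from cell import bot
def force(n=5):
    f=[]
    for _ in range(n): bot.wait(.02); f.append(np.r_[bot.get_obs()['force'],bot.get_obs()['moment']])
    f=np.mean(f,0); return np.r_[RP.T@f[:3],RP.T@f[3:]]
def T(): return round(bot.get_obs()['time_s'],2)
E
cat > thread.py <<'E'
from m import *
import json
off=np.array([2,-1,0.])*1e-3@RP; off[2]=0   # sideways correction, peg frame
z=.06; A=att(RP,0)
bot.move_l(rod(off+[0,0,H+z]),A,vel=.05); bot.wait(.2); b=force(10); print(T(),'base',b.round(2))
while z>.0125:
    z-=.003
    hit=bot.move_l(rod(off+[0,0,H+z]),A,vel=.04,until_force=9)
    F=force()-b
    p=RP.T@(bot.get_obs()['position']-O)
    print(T(),'z',round(z,4),'off',(off[:2]*1e3).round(2),'act',((p-[0,0,H])*1e3).round(2),'F',F[:3].round(1),'M',F[3:].round(2),hit)
    off[:2]+=np.clip(F[:2]*.15e-3,-.8e-3,.8e-3)
    if hit: z+=.003
    if hit and F[2]>12 or T()>27: print('stop'); break
json.dump(dict(off=off.tolist(),b=b.tolist(),z=z),open('st.json','w'))
E
python3 thread.py
```

```text
11.88 base [-0.73 -0.18 -0.96 -0.04  0.3   0.02]
12.21 z 0.057 off [ 1.61 -1.35] act [ 1.58 -1.35 56.91] F [ 0.3  0.5 -0.6] M [-0.02  0.03 -0.  ] False
12.54 z 0.054 off [ 1.65 -1.27] act [ 1.64 -1.27 53.94] F [0.6 0.3 0. ] M [0.   0.02 0.  ] False
12.88 z 0.051 off [ 1.74 -1.22] act [ 1.73 -1.22 50.93] F [ 0.2  0.5 -0.3] M [-0.01  0.01 -0.03] False
13.21 z 0.048 off [ 1.78 -1.15] act [ 1.78 -1.14 47.94] F [ 0.2 -0.1 -0.1] M [-0.01  0.02 -0.01] False
13.54 z 0.045 off [ 1.8  -1.16] act [ 1.81 -1.17 44.96] F [-0.1  0.3 -0. ] M [-0.    0.03 -0.  ] False
13.88 z 0.042 off [ 1.79 -1.12] act [ 1.79 -1.13 41.95] F [ 0.4  0.1 -0.1] M [-0.04 -0.01 -0.  ] False
14.21 z 0.039 off [ 1.86 -1.11] act [ 1.84 -1.11 38.95] F [ 0.1 -0.1  0.1] M [-0.    0.01  0.01] False
14.54 z 0.036 off [ 1.87 -1.12] act [ 1.86 -1.12 35.95] F [ 0.8  0.  -0.2] M [-0.   -0.    0.01] False
14.88 z 0.033 off [ 1.99 -1.12] act [ 1.98 -1.12 32.94] F [ 0.4 -0.3  0.1] M [-0.01 -0.    0.02] False
15.21 z 0.03 off [ 2.04 -1.16] act [ 1.88 -1.1  29.89] F [-0.5  0.8 -0.2] M [ 0.08  0.13 -0.01] False
15.54 z 0.027 off [ 1.97 -1.03] act [ 1.7  -0.96 26.77] F [-1.4  1.1 -1.6] M [ 0.24  0.24 -0.02] False
15.88 z 0.024 off [ 1.76 -0.87] act [ 1.66 -0.87 23.84] F [-1.3  1.3 -1. ] M [0.15 0.26 0.  ] False
16.21 z 0.021 off [ 1.58 -0.67] act [ 1.63 -0.73 20.94] F [-0.7  0.2 -1. ] M [0.08 0.21 0.  ] False
16.54 z 0.018 off [ 1.46 -0.63] act [ 1.59 -0.7  17.97] F [-0.4  0.2 -0.2] M [0.04 0.12 0.01] False
16.88 z 0.015 off [ 1.4 -0.6] act [ 1.55 -0.66 15.  ] F [-0.   0.1  0.1] M [ 0.01  0.04 -0.03] False
17.21 z 0.012 off [ 1.4  -0.59] act [ 1.51 -0.64 11.97] F [0.6 0.5 0. ] M [0.01 0.02 0.01] False
```

Threaded with only light contact, so step 1's range is held. Next I press gently onto the lugs, then turn.

```bash
cat > press.py <<'E'
from m import *
import json
s=json.load(open('st.json')); off=np.array(s['off']); A=att(RP,0); z=s['z']
b=force(8); print('base now',b.round(2))
while z>-.001:
    z-=.001
    bot.move_l(rod(off+[0,0,H+z]),A,vel=.02)
    F=force(3)-b; p=RP.T@(bot.get_obs()['position']-O)
    print(T(),round(z,4),((p-[0,0,H])*1e3).round(2),'F',F[:3].round(1),'M',F[3:].round(2))
    off[:2]+=np.clip(F[:2]*.1e-3,-.3e-3,.3e-3)
    if F[2]>7: break
json.dump(dict(off=off.tolist(),b=b.tolist(),z=z),open('st.json','w'))
E
python3 press.py
```

```text
base now [-0.2   0.04 -1.17 -0.04  0.32  0.04]
17.64 0.011 [ 1.52 -0.51 11.  ] F [-0.2  0.   0.1] M [-0.01 -0.01 -0.01]
17.94 0.01 [ 1.47 -0.5   9.97] F [-0.2 -0.5  0.2] M [-0.01  0.01  0.02]
18.24 0.009 [ 1.43 -0.58  8.95] F [ 0.1 -0.1 -0.1] M [0.02 0.   0.01]
18.54 0.008 [ 1.42 -0.57  7.97] F [-0.7  0.3  0.7] M [-0.01  0.01 -0.03]
18.84 0.007 [ 1.52 -0.57  7.1 ] F [-0.2  0.1  2.1] M [ 0.   -0.1  -0.01]
19.14 0.006 [ 1.49 -0.55  6.18] F [-0.4  0.2  4.7] M [-0.01 -0.02  0.01]
19.44 0.005 [ 1.53 -0.54  5.26] F [-0.5 -0.3  7.9] M [-0.03  0.05 -0.01]
```

```bash
cat > turn.py <<'E'
from m import *
import json
s=json.load(open('st.json')); off=np.array(s['off']); b=np.array(s['b']); z=s['z']; ph=s.get('ph',0)
while ph<75:
    ph+=4
    bot.goto(rod(off+[0,0,H+z]),att(RP,np.radians(ph)))
    F=force(3)-b; p=RP.T@(bot.get_obs()['position']-O)
    print(T(),ph,((p-[0,0,H])*1e3).round(2),'F',F[:3].round(1),'M',F[3:].round(2))
    off[:2]+=np.clip(F[:2]*.05e-3,-.2e-3,.2e-3)
    if F[2]<3.5 or abs(F[5])>.3 or F[2]>15 or T()>38: break
json.dump(dict(off=off.tolist(),b=b.tolist(),z=z,ph=ph),open('st.json','w'))
E
python3 turn.py
```

```text
19.74 4 [ 1.52 -0.54  5.28] F [-0.6 -0.2  7. ] M [ 0.   -0.03  0.03]
20.04 8 [ 1.53 -0.57  5.29] F [-0.3 -0.2  7.6] M [ 0.   -0.05  0.03]
20.34 12 [ 1.52 -0.57  5.26] F [-0.1  0.2  7.5] M [ 0.06 -0.05 -0.01]
20.64 16 [ 1.5  -0.53  5.17] F [0.7 0.1 6.7] M [ 0.08 -0.2   0.02]
20.94 20 [ 1.32 -0.6   4.94] F [ 0.2 -0.1  5. ] M [-0.07 -0.18 -0.01]
21.24 24 [ 0.89 -0.46  4.62] F [0.  0.2 0.5] M [ 0.05  0.   -0.01]
```

The force fell from 7.5 N to 0.5 N at 24°, so the core dropped over the lugs. I turn a little more to centre the play, then go down to home.

```bash
cat > home.py <<'E'
from m import *
import json
s=json.load(open('st.json')); b=np.array(s['b']); z=s['z']; ph=s['ph']+4
off=RP.T@(bot.get_obs()['position']-O); off[2]=0
bot.goto(rod(off+[0,0,H+z]),att(RP,np.radians(ph)))
F=force(3)-b; print('turned',F.round(2))
while z>-.0014:
    z-=.001
    bot.move_l(rod(off+[0,0,H+z]),vel=.02)
    F=force(3)-b; p=RP.T@(bot.get_obs()['position']-O)
    print(T(),round(z,4),((p-[0,0,H])*1e3).round(2),'F',F[:3].round(1),'M',F[3:].round(2))
    off[:2]+=np.clip(F[:2]*.1e-3,-.3e-3,.3e-3)
    if abs(F[2])>3 or abs(F[5])>.25 or max(abs(F[:2]))>8: break
json.dump(dict(off=off.tolist(),b=b.tolist(),z=z,ph=ph),open('st.json','w'))
E
python3 home.py
```

```text
turned [-0.1  -0.1   0.22  0.04 -0.03 -0.03]
21.84 0.004 [ 0.86 -0.46  3.95] F [-0.1  0.   0.4] M [ 0.01 -0.05 -0.02]
22.14 0.003 [ 0.86 -0.47  2.97] F [ 0.   0.6 -0.1] M [-0.01 -0.06 -0.01]
22.44 0.002 [ 0.87 -0.38  1.97] F [-0.2 -0.1  0. ] M [-0.01 -0.03 -0.02]
22.74 0.001 [ 0.85 -0.4   0.97] F [-0.2 -0.2  0.3] M [-0.03 -0.04 -0.01]
23.04 -0.0 [ 0.83 -0.43 -0.02] F [-0.3 -0.6  0.2] M [ 0.   -0.03 -0.03]
23.34 -0.001 [ 0.88 -0.46 -0.92] F [0.1 0.6 1.7] M [ 0.07 -0.09 -0.01]
23.64 -0.002 [ 0.92 -0.45 -1.82] F [-1.1 -0.2  4.8] M [ 0.02 -0.01 -0.01]
```

The roll meets the hub face at about −0.5 mm, 8 mm below where it met the lugs, so it is home. I relax the press, release, withdraw and check.

```bash
python3 - <<'E'
from m import *; from cell import optics; from h import *
import json; from over import over
s=json.load(open('st.json')); off=np.array(s['off'])
bot.move_l(rod(off+[0,0,H-.0007]),vel=.02); print((force(3)-s['b']).round(2))
bot.gripper_open(); bot.wait(.2); print((force(3)-s['b']).round(2), bot.get_obs()['finger_gap'])
bot.move_l(rod(off+[0,0,H+.02]),vel=.05); print((force(3)-s['b']).round(2))
bot.move_l(rod(off+[0,0,H+.14]),vel=.2)
q=np.array(bot.get_obs()['joint_pos']); q[0]-=.7; bot.movej(q); bot.wait(.3)
o=bot.get_obs(); print(o['time_s'],o['position'],o['force'])
fs=[optics.grab_frame(n) for n in('top','side')]; pickle.dump(fs,open('end.pkl','wb'))
over(fs,'pics/end.png',0)
for f in fs:
    w=world(f).reshape(-1,3); p=(w-O-RP@off)@RP; r=np.hypot(p[:,0],p[:,1])
    k=(r>.015)&(r<.026)&(p[:,2]>.005)&(p[:,2]<.08); print('top face z',np.median(p[k,2]),k.sum())
E
```

```text
[-0.19  0.17  1.43  0.01 -0.15 -0.03]
[ 0.76 -0.36  1.59  0.01 -0.1  -0.01] 0.9973349330572027
[ 0.14  0.4   2.06  0.02 -0.12 -0.03]
27.775 [ 0.44551406 -0.22498408  0.32965833] [-0.45642023  0.29391367 -0.61413724]
top face z 0.03606317234432545 220
top face z 0.034010293033200786 100
```

View pics/end.png

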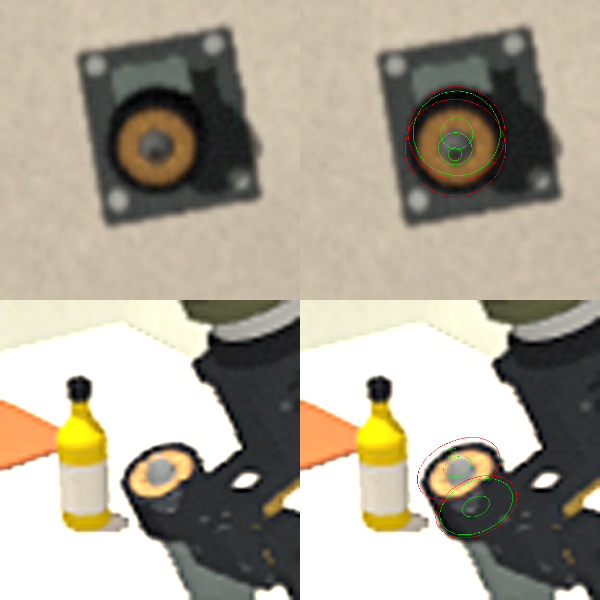

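The top view shows the roll centred on the peg at (155,145). The side view shows it square against the hub at (165,490), with the gripper clear. It is home, so I hand in.

```bash
python3 -c "
from cell import bot
print(bot.hand_in(), bot.get_obs()['time_s'])"
```

```text
the job is handed in; nothing more can be done
the job is handed in; nothing more can be done
```

The roll is on the peg, over both lugs and fully home, and I handed the job in at about 28 s of the 67 s allowed. The hand-in reported no verdict.

**What I did:**
- I gripped the roll twice at right angles to centre it, then slid it down the peg with under 2 N measured at the wrist.
- It met the lugs at about 7.6 mm. I pressed with about 7.5 N and turned it until the force fell to 0.5 N at 24°, showing the core had dropped over the lugs.
- I turned another 4°, lowered it to the hub face and let go. The largest force I read on the rack was about 8 N, against the 25 N limit.

**Last checks:**
- **Contact heights:** the roll reached the hub face at about −0.5 mm, 8 mm below where it met the lugs, as it should.
- **Final pictures:** they show the roll centred and square on the peg with the gripper clear.
- **Disagreement:** camera depth put the roll's top face at 34–36 mm instead of 38 mm. Before I threaded the roll, the side view had also placed the peg 3–4 mm off my model, so I trusted the contact heights.
- **Bystanders:** I did not measure them again at the end. The moves kept clear of them, and I felt no unexpected contact.

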